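# Fill the produce caddy and hold its handle out

### The arm

A 6-joint arm with a two-finger parallel gripper is mounted at the origin on the work surface. World frame = base frame: x ahead of the robot, y to its left, z up, the work surface at z = 0. Lengths are in m, angles in rad, forces in N, time in s.
With the tool pointing down it reaches from about 0.35 to 0.925 m from the base axis. Payload 6.4 kg.
Tool frame: the origin (TCP) lies midway between the tips of the shut fingers; the grasp point (between the pads) lies r.grip_depth behind it (r.grip_depth is the distance from the TCP to the grasp point, in m); z points along the fingers, x is the direction in which the jaws open and shut, and the axes are right-handed (so a half turn about z gives the same grasp; the last joint's range is limited). The gripper opens to 85 mm and grips with 20 to 120 N. Pads are 22 mm wide; open, the fingers measure 114 mm over their backs; the gripper's body (76 mm by 85 mm) begins 54 mm behind the grasp point. The pads swing forward as they close: fully open they stand 13 mm farther back than shut.
Start: joints at [-1.345, 0.245, 1.558, -0, 1.339, -0.174], TCP at [0.253, -0.599, 0.209] pointing down, gripper open.
Joint ranges: [-3.13, 3.13], [-1.02, 2.26], [0.13, 2.54], [-0.95, 4.09], [0.21, 2.88], [-2.74, 2.74]. Speed limits (rad/s): [2.57, 2.57, 3.14, 3.14, 3.14, 3.14].

### API

Orientations are given as a 3x3 rotation matrix whose columns are the frame's x, y, z axes.
In Python, from cell import r gives the robot as it stands.
- The arm moves only by the tool jog_arm, never from a script. Its argument "motion" is a list of rows, each an object of numbers: "jaw": the finger opening in m, from 0 to 0.0854; "tx", "ty", "tz": the shift along the tool's x, y, z in m; "ax", "ay", "az": the turn, a rotation vector about the tool's x, y, z in rad. In form: [{"jaw": .., "tx": .., "ty": .., "tz": .., "ax": .., "ay": .., "az": ..}, ...]. A call has 1 to 5 rows; each row is the pose to reach, as a shift and turn from the pose commanded when the call began, along the tool's axes at that moment; what a row does not reach only later rows make up. A row lasts 1/8 s, in which the tool goes at most 62.5 mm and 10.7 degrees, less where a joint would pass 70% of its speed; a pose out of reach is approached as far as the arm can. A call with a gripper value outside its range is refused whole. The fingers move at their own pace and stop on an object; "grip_force" is the grip in N (left out, the last holds). Time passes only in rows, so rows that repeat a pose let the fingers close. It gives the time, the measured TCP pose, the force and the opening at its end, in the units of the state.
- r.get_state(): the state, without advancing time (a new reading comes with each control period).
- r.read_camera(name): name is "scene" or "top" or "wrist"; returns the picture (480x640x3 uint8, red, green, blue); there is no depth.
- r.camera_info(name): a dict with "fx", "fy", "cx", "cy" (pixels), "R" (3x3) and "t" (3): a world point X has camera coordinates R X + t; the wrist camera has in their place "mount" (4x4, takes a point from camera to tool coordinates, whose origin is the TCP and whose axes are the tool frame's). Camera axes: x right, y down, z forward; pixel columns grow to the right and rows downward; lengths in m; the calibration is good to about 2 mm. A picture is of the moment at which its call begins: read the wrist's pose just before it. camera_info takes no time and is no camera call.
- r.sign_off(): hands the job in, once; it reports no verdict.
The state is a dict: "clock": time; "q": joint angles; "qd": joint speeds; "tau": joint torques, N m; "position": TCP position; "eef_rot": TCP orientation; "ft_force": force on the tool from outside, world axes, zero at the start; "torque": the same for the moment, N m; "finger_gap": opening from 0.0 (shut) to 1.0 (fully open).
Only numpy, scipy, OpenCV 4.12 (cv2) and the standard library are available. Lean on these libraries where they do the work, as an engineer would, in place of code of your own. Each camera call takes 0.05 s, during which the arm holds its last target.

### The job

Tip all four limes from the wooden trug into the blue produce caddy and stand the empty trug back on the counter, leaving the oil bottle, the jar and the mug where they are. Then squeeze the red button on the caddy's black T-handle and, keeping it squeezed, pull the handle up past its first stop to its second stop (fully out). Finish while still holding it up there with the button squeezed: do not let go.

Things in the scene. Friction and masses are not known exactly. Their poses are not given: they have to be found in the camera images.
- trug: Loose wooden trug (about 0.35 kg), an open tray 160 mm long (its x) by 126 mm wide (its y), holding four limes. Origin: centre of the underside; z up. Floor 6 mm thick, side walls 38 mm and back wall (+x) 44 mm high; at the -x end only a low lip. Starts level on the counter, lip end roughly towards the robot (yaw within 0.4 rad); it and the caddy may swap sides.
- trug_bar (a point): Centre of the trug's dark lifting bar, which spans the tray overhead along trug y: 88 mm above the underside, over the tray's middle. The bar is 16 mm wide (along trug x, where to pinch it), 20 mm tall, 140 mm long, on a 20 mm wide post at each end; its underside clears the limes by 24 mm.
- trug_lip (a point): Middle of the trug's pouring lip, on its outer top edge: 80 mm from the bar towards trug -x, 78.5 mm below the bar's centre, 9.5 mm above the underside (3.5 mm above the tray's floor). The limes roll out over it once this end is tipped down about 35 degrees or more.
- caddy: Blue open produce caddy on braked castors, fixed to the counter. Box 180 mm (x) by 200 mm (y), walls 5 mm, rim 102 mm above the counter. Origin: on the counter below the box's middle; z up; yaw within 0.3 rad. Outside its -x (robot side) wall stands a telescoping handle: a dark tube 30 by 28 mm with a 34 mm collar, top 135 mm above the counter, centred 105 mm from the origin.
- caddy_in (a point): Centre of the caddy's inner floor, 31 mm above the counter, axes as the caddy's.
- grip: Black T-grip on the telescoping rod. Origin: its centre, 168 mm above the counter when pushed down, 105 mm from the caddy's origin along caddy -x. Bar 24 mm wide (x), 110 mm long (y), 22 mm tall, axes as the caddy's; moves only up and down. The red button is at the middle of its +x side: pinched there across x, one pad bears on the plain side and the other pushes the button in.
- button_face (a point): Middle of the outer face of the red button (20 mm wide, 17 mm tall), which stands 6 mm proud of the T-grip's +x side and moves towards -x when pressed.
- release (a joint): Travel of the red button: 0 out, 0.006 m fully in (flush with the grip), spring 2.4 N rising to 6 N. Its latch is freed from about 0.0045 m on; when let go it springs out and locks at the next stop it meets.
- handle (a joint): Extension of the telescoping handle: 0 pushed down, first stop at 0.050 m, second stop and end of travel at 0.100 m. Locked (about 2 mm of play) at 0, 0.050 and 0.100 m unless the button is in. With the button in it moves with 1 to 5 N and sinks by its own weight (0.28 kg) if not held.
- lime0: Lime: green ball 48 mm in diameter, about 60 g. Origin: its centre.
- lime1: Lime: green ball 48 mm in diameter, about 60 g. Origin: its centre.
- lime2: Lime: green ball 48 mm in diameter, about 60 g. Origin: its centre.
- lime3: Lime: green ball 48 mm in diameter, about 60 g. Origin: its centre.
- oil: Bystander: green oil bottle, 60 mm in diameter, 200 mm high, loose. Origin: centre of its underside.
- jar: Bystander: clear jar with metal cap, 80 mm in diameter, 120 mm high, loose. Origin: centre of its underside.
- mug: Bystander: blue mug, 80 mm in diameter with a handle at +y, 90 mm high, loose. Origin: centre of its underside.
There are look-alikes about, which are no part of the job. Leave any orange look-alike of the lime0 alone.

How it is judged:
On the way, in this order (a step that is already met when the one before it is completed fails the run):
1. all four limes are in the caddy, its handle still pushed down (x of lime0 in the frame of caddy_in between -0.085 and 0.085 m and y of lime0 in the frame of caddy_in between -0.095 and 0.095 m and z of lime0 in the frame of caddy_in between 0.01 and 0.075 m and x of lime1 in the frame of caddy_in between -0.085 and 0.085 m and y of lime1 in the frame of caddy_in between -0.095 and 0.095 m and z of lime1 in the frame of caddy_in between 0.01 and 0.075 m and x of lime2 in the frame of caddy_in between -0.085 and 0.085 m and y of lime2 in the frame of caddy_in between -0.095 and 0.095 m and z of lime2 in the frame of caddy_in between 0.01 and 0.075 m and x of lime3 in the frame of caddy_in between -0.085 and 0.085 m and y of lime3 in the frame of caddy_in between -0.095 and 0.095 m and z of lime3 in the frame of caddy_in between 0.01 and 0.075 m and value of joint handle below 0.01 m), for 0.2 s.
2. the trug stands level on the counter, let go, the handle still pushed down (all of step 1 and height (world z) of trug between -0.006 and 0.006 m and angle between trug's own z axis and vertical below 0.08 rad and linear speed of trug below 0.03 m/s and contact force between trug and the fingers below 0.1 N), for 0.2 s.
3. the button is squeezed while the handle is still below its first stop (value of joint release above 0.0045 m and value of joint handle below 0.045 m), for 0.04 s.
At the end, for the whole second after the job is handed in: All limes inside the caddy below its rim; trug level on the counter (6 mm, 0.08 rad), at rest and untouched; handle still, at its second stop (over 93 of 100 mm); fingers hold the T-grip (over 3 N) with the button squeezed (over 4.5 of 6 mm), so the hand carries it (x of lime0 in the frame of caddy_in between -0.085 and 0.085 m and y of lime0 in the frame of caddy_in between -0.095 and 0.095 m and z of lime0 in the frame of caddy_in between 0.01 and 0.075 m and x of lime1 in the frame of caddy_in between -0.085 and 0.085 m and y of lime1 in the frame of caddy_in between -0.095 and 0.095 m and z of lime1 in the frame of caddy_in between 0.01 and 0.075 m and x of lime2 in the frame of caddy_in between -0.085 and 0.085 m and y of lime2 in the frame of caddy_in between -0.095 and 0.095 m and z of lime2 in the frame of caddy_in between 0.01 and 0.075 m and x of lime3 in the frame of caddy_in between -0.085 and 0.085 m and y of lime3 in the frame of caddy_in between -0.095 and 0.095 m and z of lime3 in the frame of caddy_in between 0.01 and 0.075 m and height (world z) of trug between -0.006 and 0.006 m and angle between trug's own z axis and vertical below 0.08 rad and linear speed of trug below 0.03 m/s and value of joint handle above 0.093 m and value of joint release above 0.0045 m and contact force between the fingers and grip above 3 N and velocity of joint handle between -0.02 and 0.02 m/s and contact force between trug and the arm below 0.1 N and contact force between trug and the fingers below 0.1 N); the arm keeps its last pose, push and grip.
It fails at once if the oil is shifted more than 30 mm or tipped (distance of oil from where it was at the start of the episode above 0.03 m or angle between oil's own z axis and vertical above 0.3 rad).
It fails at once if the jar is shifted more than 30 mm or tipped (distance of jar from where it was at the start of the episode above 0.03 m or angle between jar's own z axis and vertical above 0.3 rad).
It fails at once if the mug is shifted more than 30 mm or tipped (distance of mug from where it was at the start of the episode above 0.03 m or angle between mug's own z axis and vertical above 0.3 rad).
It also fails if it takes over 72 s, if anything falls off the work surface, if the arm or the gripper's body presses on something with over 40 N, if the wrist force passes 120 N, or if a joint passes its speed limit or range.

## Working session

There is one attempt and no reset: what is moved stays moved. The work goes in short steps, Python scripts to look and compute and a tool call to move; the robot and the scene stay as the last step left them, time stands still between calls to the robot, and variables do not carry over. Pictures are saved under pics/ and viewed, and the job is handed in when it is done.

Besides the shell and the picture viewer there is one more tool, called after "Request:" by a JSON object that holds its "name" and its "arguments", one argument or row to a line. jog_arm: Moves the arm, as the interface text tells. Its arguments: {"type":"object","properties":{"motion":{"type":"array","items":{"type":"object","properties":{"jaw":{"type":"number"},"tx":{"type":"number"},"ty":{"type":"number"},"tz":{"type":"number"},"ax":{"type":"number"},"ay":{"type":"number"},"az":{"type":"number"}}}},"grip_force":{"type":"number"}},"required":["motion"]}

```bash
mkdir -p pics; ls; python3 - <<'E'
from cell import r
import cv2
s=r.get_state();print(s['clock'],s['position'],s['eef_rot'],r.grip_depth,s['ft_force'])
for n in("scene","top"):
    cv2.imwrite(f'pics/{n}0.png',r.read_camera(n)[:,:,::-1])
for n in("scene","top","wrist"):print(n,r.camera_info(n))
E
```

```text
pics
0.0 [ 0.25286266 -0.59816913  0.20759704] [[ 3.89199250e-01 -9.21153505e-01 -4.06079174e-04]
 [-9.21151740e-01 -3.89199313e-01  1.83494974e-03]
 [-1.84831612e-03 -3.40100524e-04 -9.99998234e-01]] 0.0187 [-0.75855618 -0.65993741  0.53295569]
scene {'fx': 546.6431594710461, 'fy': 546.6431594710461, 'cx': 307.5314409372585, 'cy': 234.74586400239536, 'R': array([[-0.64106868,  0.76742324,  0.0096185 ],
       [ 0.48068071,  0.41124467, -0.77448297],
       [-0.59831179, -0.49187335, -0.63252163]]), 't': array([ 0.39308293, -0.18550459,  1.61533567])}
top {'fx': 528.6679999544446, 'fy': 528.6679999544446, 'cx': 334.5266309876669, 'cy': 238.62308107178143, 'R': array([[ 0.01008626, -0.99993118,  0.00599143],
       [-0.99696368, -0.01051862, -0.07715424],
       [ 0.07721195, -0.00519504, -0.99700117]]), 't': array([-1.16081489e-03,  6.15055430e-01,  1.32916469e+00])}
wrist {'fx': 397.5899247479066, 'fy': 397.5899247479066, 'cx': 322.99732147931644, 'cy': 237.95837772296173, 'mount': array([[ 9.99999851e-01, -4.03348368e-04,  3.68315645e-04,
         7.16057655e-04],
       [ 2.89007750e-04,  9.62909664e-01,  2.69823823e-01,
        -6.84668480e-02],
       [-4.63487693e-04, -2.69823676e-01,  9.62909637e-01,
        -1.66259173e-01],
       [ 0.00000000e+00,  0.00000000e+00,  0.00000000e+00,
         1.00000000e+00]])}
```

View pics/top0.png

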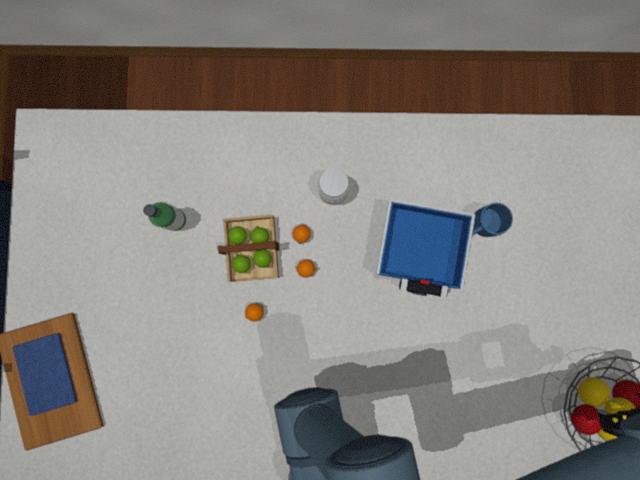

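View pics/scene0.png

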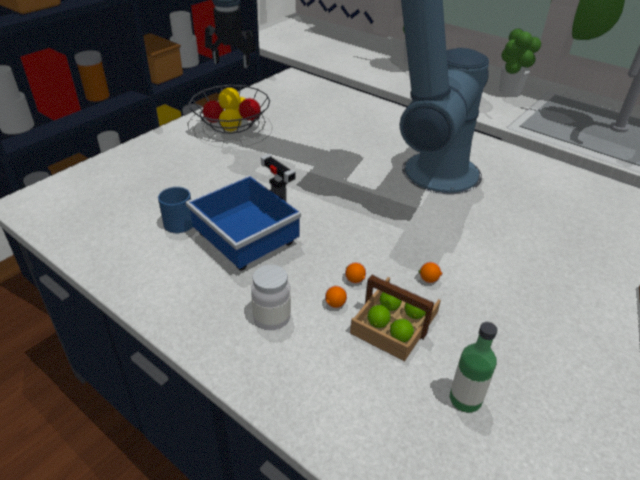

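```bash
cat > h.py <<'E'
import numpy as np,cv2
from cell import r
def ray(name,px,z,pose=None):
    c=r.camera_info(name);u,v=px
    d=np.array([(u-c['cx'])/c['fx'],(v-c['cy'])/c['fy'],1.])
    if 'mount' in c:
        p,R=pose;M=c['mount'];o=p+R@M[:3,3];d=R@M[:3,:3]@d
    else:
        o=-c['R'].T@c['t'];d=c['R'].T@d
    return o+d*(z-o[2])/d[2]
E
python3 - <<'E'
from h import *
im=cv2.imread('pics/top0.png')
a=cv2.resize(im[190:320,200:340],None,fx=4,fy=4,interpolation=cv2.INTER_CUBIC)
cv2.imwrite('pics/tc.png',a)
a=cv2.resize(im[185:310,365:525],None,fx=4,fy=4,interpolation=cv2.INTER_CUBIC)
cv2.imwrite('pics/cc.png',a)
hsv=cv2.cvtColor(im,cv2.COLOR_BGR2HSV)
g=cv2.inRange(hsv,(30,120,60),(60,255,255))
n,l,st,ce=cv2.connectedComponentsWithStats(g)
for i in range(1,n):
    if st[i,4]>40:print('green',ce[i],st[i,4],ray('top',ce[i],.03))
b=cv2.inRange(im,(0,0,0),(60,60,110));b[:230]=0;b[262:]=0;b[:,:210]=0;b[:,300:]=0
n,l,st,ce=cv2.connectedComponentsWithStats(b)
for i in range(1,n):
    if st[i,4]>30:
        rr=cv2.minAreaRect(np.argwhere(l==i)[:,::-1].astype(np.float32));print('bar',rr,ray('top',rr[0],.098),[ray('top',p,.098)[:2] for p in cv2.boxPoints(rr)])
bl=cv2.inRange(hsv,(100,120,40),(125,255,255));bl[:,:365]=0;bl[:190]=0;bl[300:]=0;bl[:,473:]=0
rr=cv2.minAreaRect(np.argwhere(bl>0)[:,::-1].astype(np.float32));print('cad',rr)
k=cv2.inRange(im,(0,0,0),(50,45,45));k[:270]=0;k[300:]=0;k[:,:395]=0;k[:,460:]=0
n,l,st,ce=cv2.connectedComponentsWithStats(k)
for i in range(1,n):
    if st[i,4]>30:
        rr=cv2.minAreaRect(np.argwhere(l==i)[:,::-1].astype(np.float32));print('grip',rr,ray('top',rr[0],.179))
E
```

```text
green [236.96014493 235.2173913 ] 276 [0.62062694 0.25367608 0.03      ]
green [259.18181818 235.07024793] 242 [0.6216014  0.19716376 0.03      ]
green [262.05882353 257.84191176] 272 [0.56368924 0.18864604 0.03      ]
green [240.88768116 263.47826087] 276 [0.5488446 0.2419818 0.03     ]
bar ((248.44583129882812, 247.06085205078125), (9.15784740447998, 59.362823486328125), 86.69812774658203) [0.58667455 0.21306711 0.098     ] [array([0.59283778, 0.28529361]), array([0.6026138 , 0.14252984]), array([0.58051227, 0.14085203]), array([0.57077509, 0.28342822])]
cad ((425.3270263671875, 245.4691162109375), (81.32074737548828, 74.07817077636719), 10.124671936035156)
grip ((423.9499816894531, 287.3499755859375), (33.09259796142578, 13.152186393737793), 8.130102157592773) [ 0.49513701 -0.19638631  0.179     ]
```

View pics/tc.png

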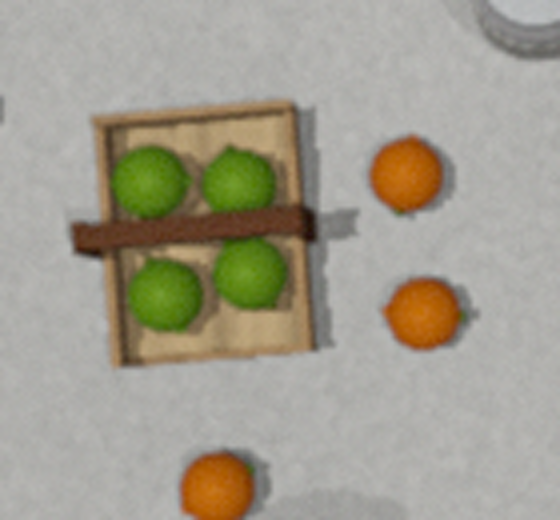

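View pics/cc.png

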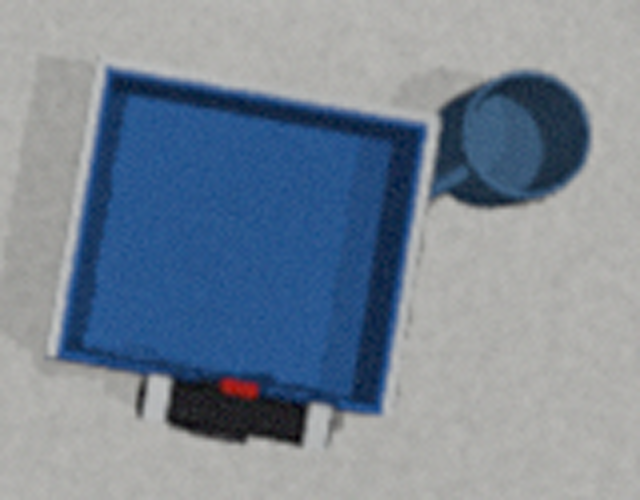

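```bash
cat >> h.py <<'E'
from scipy.spatial.transform import Rotation as Ro
def down(yaw): # tool x at world yaw, z down
    c,s=np.cos(yaw),np.sin(yaw)
    return np.array([[c,s,0],[s,-c,0],[0,0,-1.]])
def delta(p,R):
    s=r.get_state();R0=np.array(s['eef_rot']);t=R0.T@(np.array(p)-s['position'])
    a=Ro.from_matrix(R0.T@R).as_rotvec()
    print('clock',round(s['clock'],2),'pos',np.round(s['position'],4),'q',np.round(s['q'],3),'gap',round(s['finger_gap'],3),'F',np.round(s['ft_force'],1))
    print('t',np.round(t,4),'|t|',round(np.linalg.norm(t),3),'a',np.round(a,4),'deg',round(np.degrees(np.linalg.norm(a)),1))
E
python3 - <<'E'
from h import *
C=[(391.75,201.25),(474.5,215.5),(462.5,288),(377.5,274.25)]
P=np.array([ray('top',c,.102)[:2] for c in C]);print(P,P.mean(0))
y=P[0]-P[1]+P[3]-P[2];x=P[0]-P[3]+P[1]-P[2];print(np.arctan2(-y[0],y[1]),np.arctan2(x[1],x[0]))
for p in[(387,102)]:pass
print('grip',ray('top',(365+238/4,185+413/4),.179))
T=[(97,120),(295,103),(315,348),(117,362)]
for q,z in zip(T,(.044,.044,.01,.01)):print(ray('top',(200+q[0]/4,190+q[1]/4),z))
print('grip btn',ray('top',(365+239/4,185+388/4),.175))
delta([.587,.213,.25],down(.068))
E
```

```text
[[ 0.70135697 -0.1322829 ]
 [ 0.66874002 -0.33294921]
 [ 0.49351438 -0.30232781]
 [ 0.52433062 -0.09837662]] [ 0.5969855  -0.21648413]
-0.15550747890606154 -0.18117735929820802
grip [ 0.49313201 -0.19761937  0.179     ]
[0.65768199 0.28414489 0.044     ]
[0.66982772 0.1594803  0.044     ]
[0.51570166 0.14741137 0.01      ]
[0.50545955 0.27420292 0.01      ]
grip btn [ 0.50714647 -0.19893114  0.175     ]
clock 0.1 pos [ 0.2529 -0.5982  0.2077] q [-1.345  0.246  1.559 -0.     1.339 -0.174] gap 1.0 F [ 0.1  0.4 -0.5]
t [-0.6172 -0.6235 -0.0411] |t| 0.878 a [-0.0013  0.0013 -1.2389] deg 71.0
```

Request:
{"name": "jog_arm", "arguments": {
  "motion": [
    {"tz":-0.06},
    {"tz":-0.12},
    {"tz":-0.12}
  ]
}}

```text
invalid input at $.motion[0]: expected keys jaw, tx, ty, tz, ax, ay, az
```

Request:
{"name": "jog_arm", "arguments": {
  "motion": [
    {"jaw":0.085,"tx":0,"ty":0,"tz":-0.06,"ax":0,"ay":0,"az":0},
    {"jaw":0.085,"tx":0,"ty":0,"tz":-0.12,"ax":0,"ay":0,"az":0},
    {"jaw":0.085,"tx":-0.05,"ty":-0.04,"tz":-0.12,"ax":0,"ay":0,"az":-0.18},
    {"jaw":0.085,"tx":-0.09,"ty":-0.08,"tz":-0.12,"ax":0,"ay":0,"az":-0.36},
    {"jaw":0.085,"tx":-0.13,"ty":-0.12,"tz":-0.12,"ax":0,"ay":0,"az":-0.54}
  ]
}}

```text
clock: 0.72
position: [0.3132, -0.4304, 0.3283]
eef_rot: [[0.811, -0.586, -0.0], [-0.586, -0.811, 0.001], [-0.0, -0.0, -1.0]]
ft_force: [0.7, -0.0, 0.8]
finger_gap: 0.997
```

```bash
python3 - <<'E'
from h import *
delta([.587,.214,.30],down(.07))
E
```

```text
clock 0.72 pos [ 0.3132 -0.4304  0.3283] q [-1.155 -0.109  1.714  0.     1.537 -0.529] gap 0.997 F [ 0.7 -0.   0.8]
t [-0.1554 -0.6827  0.0286] |t| 0.701 a [-5.000e-04  2.000e-04 -6.956e-01] deg 39.9
```

Request:
{"name": "jog_arm", "arguments": {
  "motion": [
    {"jaw":0.085,"tx":-0.013,"ty":-0.057,"tz":0,"ax":0,"ay":0,"az":-0.15},
    {"jaw":0.085,"tx":-0.026,"ty":-0.114,"tz":0,"ax":0,"ay":0,"az":-0.3},
    {"jaw":0.085,"tx":-0.039,"ty":-0.171,"tz":0,"ax":0,"ay":0,"az":-0.45},
    {"jaw":0.085,"tx":-0.052,"ty":-0.228,"tz":0,"ax":0,"ay":0,"az":-0.6},
    {"jaw":0.085,"tx":-0.065,"ty":-0.285,"tz":0,"ax":0,"ay":0,"az":-0.695}
  ]
}}

```text
clock: 1.35
position: [0.4288, -0.1619, 0.3284]
eef_rot: [[0.998, 0.067, -0.0], [0.067, -0.998, 0.0], [-0.0, -0.0, -1.0]]
ft_force: [0.3, -0.3, 0.3]
finger_gap: 0.993
```

```bash
python3 - <<'E'
from h import *
delta([.587,.214,.26],down(.07))
E
```

```text
clock 1.35 pos [ 0.4288 -0.1619  0.3284] q [-0.609 -0.3    1.876  0.     1.565 -0.676] gap 0.993 F [ 0.3 -0.3  0.3]
t [ 0.183  -0.3644  0.0684] |t| 0.414 a [-0.0001  0.     -0.0029] deg 0.2
```

Request:
{"name": "jog_arm", "arguments": {
  "motion": [
    {"jaw":0.085,"tx":0.027,"ty":-0.053,"tz":0.005,"ax":0,"ay":0,"az":0},
    {"jaw":0.085,"tx":0.054,"ty":-0.106,"tz":0.01,"ax":0,"ay":0,"az":0},
    {"jaw":0.085,"tx":0.081,"ty":-0.159,"tz":0.02,"ax":0,"ay":0,"az":0},
    {"jaw":0.085,"tx":0.108,"ty":-0.212,"tz":0.03,"ax":0,"ay":0,"az":0},
    {"jaw":0.085,"tx":0.135,"ty":-0.265,"tz":0.05,"ax":0,"ay":0,"az":0}
  ]
}}

```text
clock: 1.98
position: [0.5471, 0.1111, 0.279]
eef_rot: [[0.998, 0.064, 0.002], [0.064, -0.998, -0.0], [0.002, 0.0, -1.0]]
ft_force: [0.3, -1.4, 0.6]
finger_gap: 0.995
```

```bash
python3 - <<'E'
from h import *
delta([.587,.214,.26],down(.072))
E
```

```text
clock 1.98 pos [0.5471 0.1111 0.279 ] q [-0.003 -0.023  1.72  -0.     1.442 -0.067] gap 0.995 F [ 0.3 -1.4  0.6]
t [ 0.0464 -0.1002  0.019 ] |t| 0.112 a [ 0.0003 -0.0018 -0.0077] deg 0.5
```

Request:
{"name": "jog_arm", "arguments": {
  "motion": [
    {"jaw":0.085,"tx":0.023,"ty":-0.05,"tz":0.01,"ax":0,"ay":0,"az":-0.008},
    {"jaw":0.085,"tx":0.046,"ty":-0.1,"tz":0.02,"ax":0,"ay":0,"az":-0.008},
    {"jaw":0.085,"tx":0.046,"ty":-0.1,"tz":0.02,"ax":0,"ay":0,"az":-0.008},
    {"jaw":0.085,"tx":0.046,"ty":-0.1,"tz":0.02,"ax":0,"ay":0,"az":-0.008}
  ]
}}

```text
clock: 2.48
position: [0.5855, 0.2115, 0.2584]
eef_rot: [[0.997, 0.072, -0.001], [0.072, -0.997, -0.001], [-0.001, 0.0, -1.0]]
ft_force: [1.0, -1.1, 0.2]
finger_gap: 0.995
```

```bash
python3 - <<'E'
from h import *
delta([.587,.214,.07],down(.072))
cv2.imwrite('pics/w1.png',r.read_camera('wrist')[:,:,::-1])
E
```

```text
clock 2.48 pos [0.5855 0.2115 0.2584] q [ 0.165  0.146  1.581 -0.     1.416  0.093] gap 0.995 F [ 1.  -1.1  0.2]
t [ 0.0018 -0.0025  0.1884] |t| 0.188 a [0.0005 0.0009 0.0002] deg 0.1
```

View pics/w1.png

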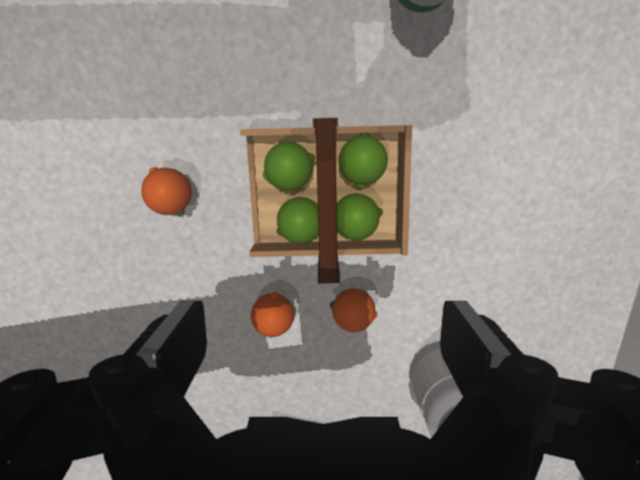

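```bash
python3 - <<'E'
from h import *
s=r.get_state();pose=(np.array(s['position']),np.array(s['eef_rot']))
a=ray('wrist',(325.5,119),.098,pose);b=ray('wrist',(329,283),.098,pose)
print(a,b,(a+b)/2,np.linalg.norm(a-b),np.arctan2(-(a-b)[0],(a-b)[1]))
E
```

```text
[0.58275886 0.2842281  0.098     ] [0.59590379 0.14611835 0.098     ] [0.58933133 0.21517322 0.098     ] 0.13873388876149303 0.09489157915264874
```

Request:
{"name": "jog_arm", "arguments": {
  "motion": [
    {"jaw":0.085,"tx":0.003,"ty":-0.003,"tz":0.06,"ax":0,"ay":0,"az":-0.008},
    {"jaw":0.085,"tx":0.003,"ty":-0.003,"tz":0.12,"ax":0,"ay":0,"az":-0.008},
    {"jaw":0.06,"tx":0.003,"ty":-0.003,"tz":0.16,"ax":0,"ay":0,"az":-0.008},
    {"jaw":0.05,"tx":0.003,"ty":-0.003,"tz":0.188,"ax":0,"ay":0,"az":-0.008},
    {"jaw":0.04,"tx":0.003,"ty":-0.003,"tz":0.188,"ax":0,"ay":0,"az":-0.008}
  ]
}}

```text
clock: 3.15
position: [0.5868, 0.2133, 0.0689]
eef_rot: [[0.997, 0.078, -0.005], [0.078, -0.997, -0.001], [-0.005, 0.001, -1.0]]
ft_force: [0.4, -0.5, 0.5]
finger_gap: 0.468
```

```bash
python3 - <<'E'
from h import *
delta([.588,.2145,.07],down(.08))
E
```

```text
clock 3.15 pos [0.5868 0.2133 0.0689] q [ 0.167  0.346  1.708 -0.     1.093  0.089] gap 0.468 F [ 0.4 -0.5  0.5]
t [ 0.0013 -0.0011 -0.0011] |t| 0.002 a [ 0.0005  0.0046 -0.0019] deg 0.3
```

Request:
{"name": "jog_arm", "arguments": {
  "motion": [
    {"jaw":0.0,"tx":0.001,"ty":-0.001,"tz":0,"ax":0,"ay":0.004,"az":0},
    {"jaw":0.0,"tx":0.001,"ty":-0.001,"tz":0,"ax":0,"ay":0.004,"az":0},
    {"jaw":0.0,"tx":0.001,"ty":-0.001,"tz":0,"ax":0,"ay":0.004,"az":0},
    {"jaw":0.0,"tx":0.001,"ty":-0.001,"tz":0,"ax":0,"ay":0.004,"az":0},
    {"jaw":0.0,"tx":0.001,"ty":-0.001,"tz":-0.01,"ax":0,"ay":0.004,"az":0}
  ],
  "grip_force": 70
}}

```text
clock: 3.78
position: [0.5887, 0.216, 0.0805]
eef_rot: [[0.997, 0.08, 0.003], [0.08, -0.997, 0.0], [0.003, -0.0, -1.0]]
ft_force: [-0.9, -0.1, -5.7]
finger_gap: 0.141
```

Request:
{"name": "jog_arm", "arguments": {
  "motion": [
    {"jaw":0.0,"tx":0,"ty":0,"tz":-0.02,"ax":0,"ay":0,"az":0},
    {"jaw":0.0,"tx":0,"ty":0,"tz":-0.05,"ax":0,"ay":0,"az":0},
    {"jaw":0.0,"tx":0,"ty":0,"tz":-0.09,"ax":0,"ay":0,"az":0},
    {"jaw":0.0,"tx":0,"ty":0,"tz":-0.14,"ax":0,"ay":0,"az":0},
    {"jaw":0.0,"tx":0,"ty":0,"tz":-0.18,"ax":0,"ay":0,"az":0}
  ]
}}

```text
clock: 4.4
position: [0.5889, 0.2162, 0.2642]
eef_rot: [[0.997, 0.08, 0.007], [0.08, -0.997, 0.001], [0.007, -0.0, -1.0]]
ft_force: [0.8, 0.9, -5.1]
finger_gap: 0.136
```

```bash
python3 - <<'E'
from h import *
delta([.588,.2145,.37],down(.08))
cv2.imwrite('pics/s2.png',r.read_camera('scene')[:,:,::-1])
E
```

```text
clock 4.4 pos [0.5889 0.2162 0.2642] q [ 0.171  0.148  1.567 -0.     1.419  0.091] gap 0.136 F [ 0.8  0.9 -5.1]
t [-0.0004  0.0016 -0.1058] |t| 0.106 a [-0.0005 -0.0067  0.0001] deg 0.4
```

View pics/s2.png

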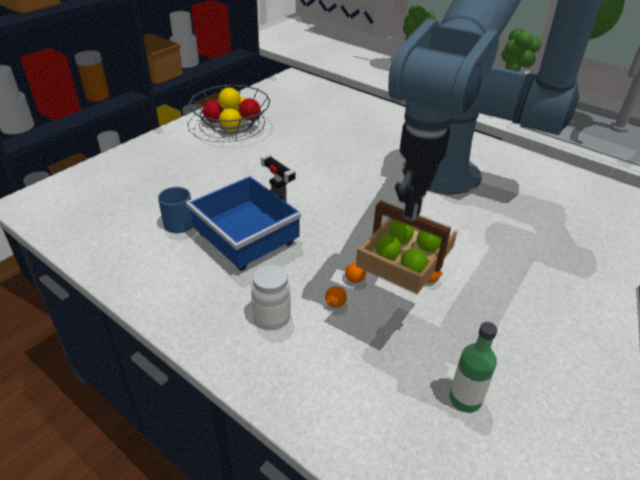

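```bash
python3 - <<'E'
from h import *
delta([.6265,-.2206,.29],down(-.17))
E
```

```text
clock 4.45 pos [0.5916 0.2167 0.2711] q [ 0.172  0.144  1.56  -0.     1.421  0.091] gap 0.142 F [ 2.  -0.7  1.8]
t [ 0.      0.4387 -0.0195] |t| 0.439 a [-0.0034 -0.0166  0.2503] deg 14.4
```

Request:
{"name": "jog_arm", "arguments": {
  "motion": [
    {"jaw":0,"tx":0,"ty":0.02,"tz":-0.005,"ax":0,"ay":0,"az":0.01},
    {"jaw":0,"tx":0,"ty":0.05,"tz":-0.01,"ax":0,"ay":0,"az":0.03},
    {"jaw":0,"tx":0,"ty":0.09,"tz":-0.02,"ax":0,"ay":0,"az":0.05},
    {"jaw":0,"tx":0,"ty":0.13,"tz":-0.02,"ax":0,"ay":0,"az":0.08},
    {"jaw":0,"tx":0,"ty":0.17,"tz":-0.02,"ax":0,"ay":0,"az":0.1}
  ]
}}

```text
clock: 5.08
position: [0.6009, 0.0443, 0.2782]
eef_rot: [[1.0, -0.022, -0.0], [-0.022, -1.0, 0.0], [-0.0, -0.0, -1.0]]
ft_force: [1.0, -1.2, -4.0]
finger_gap: 0.14
```

Request:
{"name": "jog_arm", "arguments": {
  "motion": [
    {"jaw":0,"tx":0.004,"ty":0.04,"tz":0,"ax":0,"ay":0,"az":0.03},
    {"jaw":0,"tx":0.008,"ty":0.08,"tz":0,"ax":0,"ay":0,"az":0.06},
    {"jaw":0,"tx":0.012,"ty":0.12,"tz":0,"ax":0,"ay":0,"az":0.09},
    {"jaw":0,"tx":0.016,"ty":0.16,"tz":0,"ax":0,"ay":0,"az":0.12},
    {"jaw":0,"tx":0.02,"ty":0.2,"tz":0,"ax":0,"ay":0,"az":0.15}
  ]
}}

```text
clock: 5.7
position: [0.6166, -0.1557, 0.2778]
eef_rot: [[0.985, -0.171, -0.0], [-0.171, -0.985, 0.002], [-0.001, -0.002, -1.0]]
ft_force: [0.9, -0.2, -5.0]
finger_gap: 0.136
```

```bash
python3 - <<'E'
from h import *
delta([.6265,-.2206,.26],down(-.17))
cv2.imwrite('pics/s3.png',r.read_camera('scene')[:,:,::-1])
E
```

```text
clock 5.7 pos [ 0.6166 -0.1557  0.2778] q [-4.260e-01  1.650e-01  1.524e+00  1.000e-03  1.454e+00 -2.540e-01] gap 0.136 F [ 0.9 -0.2 -5. ]
t [0.0209 0.0622 0.0177] |t| 0.068 a [-0.0017  0.0008 -0.0021] deg 0.2
```

View pics/s3.png

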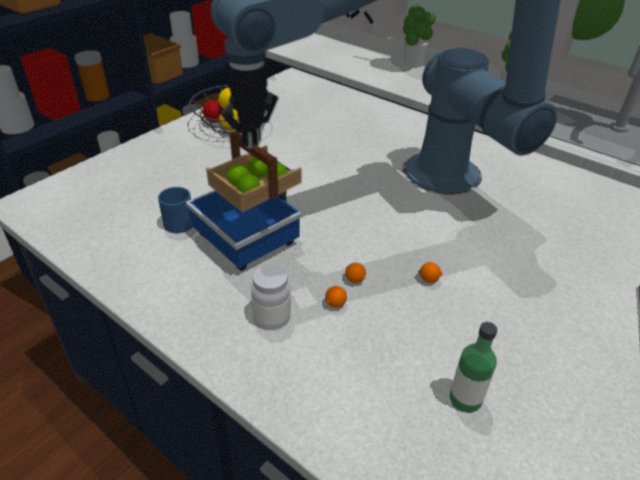

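Request:
{"name": "jog_arm", "arguments": {
  "motion": [
    {"jaw":0,"tx":0.01,"ty":0.03,"tz":0,"ax":0,"ay":0,"az":0},
    {"jaw":0,"tx":0.021,"ty":0.062,"tz":0.01,"ax":0,"ay":0.08,"az":0},
    {"jaw":0,"tx":0.024,"ty":0.062,"tz":0.02,"ax":0,"ay":0.2,"az":0},
    {"jaw":0,"tx":0.027,"ty":0.062,"tz":0.03,"ax":0,"ay":0.34,"az":0},
    {"jaw":0,"tx":0.029,"ty":0.062,"tz":0.038,"ax":0,"ay":0.45,"az":0}
  ]
}}

```text
clock: 6.38
position: [0.6341, -0.2199, 0.2392]
eef_rot: [[0.886, -0.17, 0.431], [-0.154, -0.985, -0.073], [0.437, -0.002, -0.9]]
ft_force: [0.8, -0.1, -5.1]
finger_gap: 0.14
```

```bash
python3 - <<'E'
from h import *
th=.80
u=np.array([.985,-.17,0]);R=down(-.17)@Ro.from_rotvec([0,th,0]).as_matrix()
delta(np.array([.6265,-.2206,.257])+.0187*R[:,2],R)
cv2.imwrite('pics/s4.png',r.read_camera('scene')[100:300,130:350,::-1].repeat(2,0).repeat(2,1))
E
```

```text
clock 6.38 pos [ 0.6341 -0.2199  0.2392] q [-0.575  0.015  1.807  0.221  0.913 -0.503] gap 0.14 F [ 0.8 -0.1 -5.1]
t [ 0.0075  0.002  -0.0016] |t| 0.008 a [-0.001   0.3482 -0.0022] deg 20.0
```

View pics/s4.png

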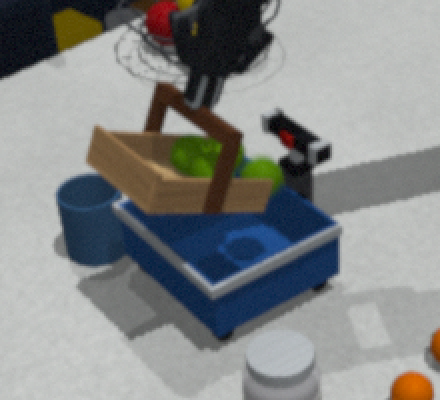

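Request:
{"name": "jog_arm", "arguments": {
  "motion": [
    {"jaw":0,"tx":0.002,"ty":0.001,"tz":0,"ax":0,"ay":0.07,"az":0},
    {"jaw":0,"tx":0.003,"ty":0.002,"tz":-0.001,"ax":0,"ay":0.14,"az":0},
    {"jaw":0,"tx":0.005,"ty":0.002,"tz":-0.001,"ax":0,"ay":0.21,"az":0},
    {"jaw":0,"tx":0.006,"ty":0.002,"tz":-0.002,"ax":0,"ay":0.28,"az":0},
    {"jaw":0,"tx":0.008,"ty":0.002,"tz":-0.002,"ax":0,"ay":0.35,"az":0}
  ]
}}

```text
clock: 7.05
position: [0.6416, -0.2228, 0.2468]
eef_rot: [[0.685, -0.168, 0.709], [-0.118, -0.986, -0.12], [0.719, -0.001, -0.695]]
ft_force: [0.9, 0.2, -2.8]
finger_gap: 0.137
```

Request:
{"name": "jog_arm", "arguments": {
  "motion": [
    {"jaw":0,"tx":0,"ty":0,"tz":0,"ax":0,"ay":0.03,"az":0},
    {"jaw":0,"tx":0,"ty":0,"tz":0,"ax":0,"ay":0.06,"az":0},
    {"jaw":0,"tx":0,"ty":0,"tz":0,"ax":0,"ay":0.08,"az":0},
    {"jaw":0,"tx":0,"ty":0,"tz":0,"ax":0,"ay":0.08,"az":0}
  ]
}}

```text
clock: 7.55
position: [0.6416, -0.2227, 0.2465]
eef_rot: [[0.628, -0.169, 0.76], [-0.109, -0.986, -0.129], [0.771, -0.002, -0.637]]
ft_force: [-0.3, 0.2, -2.9]
finger_gap: 0.138
```

```bash
python3 - <<'E'
from h import *
delta(np.array([.6265,-.2206,.30]),down(-.17))
cv2.imwrite('pics/s5.png',r.read_camera('scene')[100:300,130:350,::-1].repeat(2,0).repeat(2,1))
E
```

```text
clock 7.55 pos [ 0.6416 -0.2227  0.2465] q [-0.651 -0.119  2.06   0.802  0.522 -1.051] gap 0.138 F [-0.3  0.2 -2.9]
t [ 0.0316  0.0004 -0.0458] |t| 0.056 a [-2.100e-03 -8.804e-01 -2.000e-04] deg 50.4
```

View pics/s5.png

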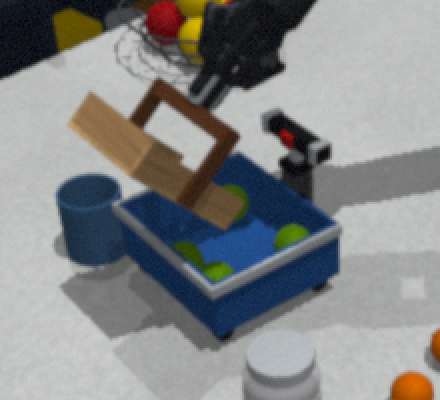

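Request:
{"name": "jog_arm", "arguments": {
  "motion": [
    {"jaw":0,"tx":0.015,"ty":0,"tz":-0.02,"ax":0,"ay":-0.1,"az":0},
    {"jaw":0,"tx":0.032,"ty":0,"tz":-0.046,"ax":0,"ay":-0.28,"az":0},
    {"jaw":0,"tx":0.032,"ty":0,"tz":-0.046,"ax":0,"ay":-0.46,"az":0},
    {"jaw":0,"tx":0.032,"ty":0,"tz":-0.046,"ax":0,"ay":-0.64,"az":0},
    {"jaw":0,"tx":0.032,"ty":0,"tz":-0.046,"ax":0,"ay":-0.82,"az":0}
  ]
}}

```text
clock: 8.22
position: [0.6276, -0.2209, 0.3036]
eef_rot: [[0.984, -0.171, 0.059], [-0.17, -0.985, -0.011], [0.06, 0.001, -0.998]]
ft_force: [1.0, -0.1, -3.0]
finger_gap: 0.138
```

```bash
python3 - <<'E'
from h import *
delta(np.array([.588,.2145,.27]),down(.08))
cv2.imwrite('pics/s6.png',r.read_camera('top')[185:310,365:525,::-1].repeat(4,0).repeat(4,1))
E
```

```text
clock 8.22 pos [ 0.6276 -0.2209  0.3036] q [-0.517  0.183  1.458  0.02   1.443 -0.347] gap 0.138 F [ 1.  -0.1 -3. ]
t [-0.1151 -0.4223  0.0264] |t| 0.439 a [ 0.0084 -0.0592 -0.2513] deg 14.8
```

View pics/s6.png

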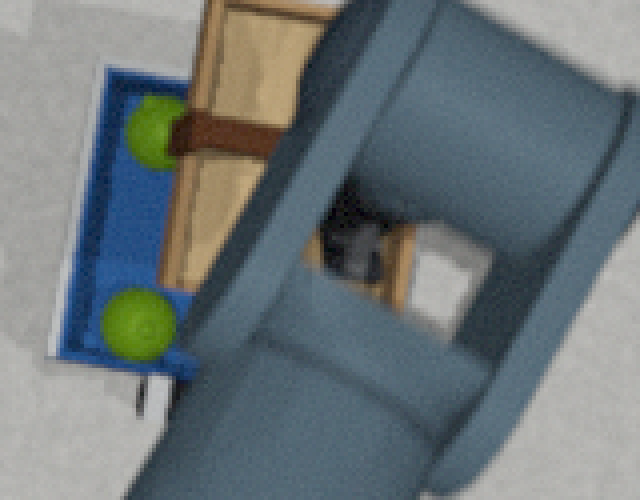

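Request:
{"name": "jog_arm", "arguments": {
  "motion": [
    {"jaw":0,"tx":-0.009,"ty":-0.033,"tz":0,"ax":0,"ay":-0.059,"az":-0.02},
    {"jaw":0,"tx":-0.022,"ty":-0.08,"tz":0,"ax":0,"ay":-0.059,"az":-0.05},
    {"jaw":0,"tx":-0.037,"ty":-0.135,"tz":0,"ax":0,"ay":-0.059,"az":-0.08},
    {"jaw":0,"tx":-0.052,"ty":-0.19,"tz":0,"ax":0,"ay":-0.059,"az":-0.12},
    {"jaw":0,"tx":-0.067,"ty":-0.245,"tz":0,"ax":0,"ay":-0.059,"az":-0.15}
  ]
}}

```text
clock: 8.9
position: [0.6026, 0.0339, 0.2981]
eef_rot: [[1.0, -0.02, 0.006], [-0.02, -1.0, -0.004], [0.006, 0.004, -1.0]]
ft_force: [0.4, 1.0, -3.2]
finger_gap: 0.139
```

```bash
python3 - <<'E'
from h import *
delta(np.array([.588,.2145,.20]),down(.08))
E
```

```text
clock 8.9 pos [0.6026 0.0339 0.2981] q [-0.13   0.073  1.588 -0.004  1.474 -0.109] gap 0.139 F [ 0.4  1.  -3.2]
t [-0.0188 -0.1807  0.0972] |t| 0.206 a [ 0.0046 -0.006  -0.1001] deg 5.8
```

Request:
{"name": "jog_arm", "arguments": {
  "motion": [
    {"jaw":0,"tx":-0.005,"ty":-0.05,"tz":0.01,"ax":0.004,"ay":-0.006,"az":-0.03},
    {"jaw":0,"tx":-0.01,"ty":-0.1,"tz":0.03,"ax":0.004,"ay":-0.006,"az":-0.06},
    {"jaw":0,"tx":-0.015,"ty":-0.145,"tz":0.06,"ax":0.004,"ay":-0.006,"az":-0.09},
    {"jaw":0,"tx":-0.019,"ty":-0.18,"tz":0.09,"ax":0.004,"ay":-0.006,"az":-0.1},
    {"jaw":0,"tx":-0.019,"ty":-0.18,"tz":0.097,"ax":0.004,"ay":-0.006,"az":-0.1}
  ]
}}

```text
clock: 9.52
position: [0.5858, 0.2142, 0.1972]
eef_rot: [[0.997, 0.083, -0.006], [0.083, -0.997, -0.001], [-0.006, 0.0, -1.0]]
ft_force: [0.2, -1.1, -3.0]
finger_gap: 0.142
```

```bash
python3 - <<'E'
from h import *
delta(np.array([.588,.2145,.072]),down(.08))
for n in('scene','top'):cv2.imwrite(f'pics/{n}7.png',r.read_camera(n)[:,:,::-1])
E
```

```text
clock 9.53 pos [0.5858 0.2142 0.1972] q [0.169 0.199 1.634 0.    1.315 0.086] gap 0.142 F [ 0.2 -1.1 -3. ]
t [ 0.0029 -0.0002  0.1251] |t| 0.125 a [0.0003 0.0057 0.0028] deg 0.4
```

View pics/top7.png

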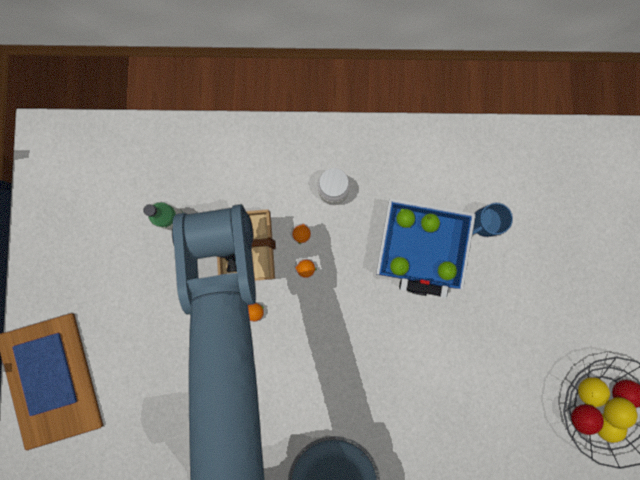

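View pics/scene7.png

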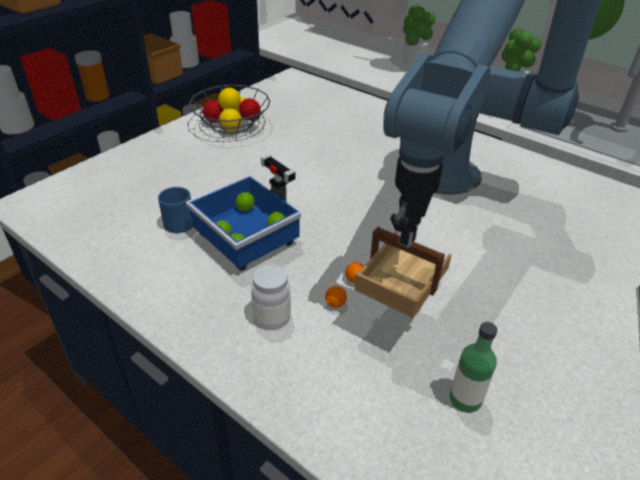

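Request:
{"name": "jog_arm", "arguments": {
  "motion": [
    {"jaw":0,"tx":0.002,"ty":0,"tz":0.04,"ax":0,"ay":0.006,"az":0.003},
    {"jaw":0,"tx":0.002,"ty":0,"tz":0.08,"ax":0,"ay":0.006,"az":0.003},
    {"jaw":0,"tx":0.002,"ty":0,"tz":0.105,"ax":0,"ay":0.006,"az":0.003},
    {"jaw":0,"tx":0.002,"ty":0,"tz":0.115,"ax":0,"ay":0.006,"az":0.003},
    {"jaw":0,"tx":0.002,"ty":0,"tz":0.118,"ax":0,"ay":0.006,"az":0.003}
  ]
}}

```text
clock: 10.25
position: [0.5908, 0.2119, 0.0832]
eef_rot: [[0.997, 0.076, 0.006], [0.076, -0.997, 0.0], [0.006, 0.0, -1.0]]
ft_force: [-0.3, -0.1, -2.4]
finger_gap: 0.135
```

Request:
{"name": "jog_arm", "arguments": {
  "motion": [
    {"jaw":0,"tx":0,"ty":0,"tz":0.002,"ax":0,"ay":0,"az":0},
    {"jaw":0,"tx":0,"ty":0,"tz":0.004,"ax":0,"ay":0,"az":0},
    {"jaw":0,"tx":0,"ty":0,"tz":0.004,"ax":0,"ay":0,"az":0}
  ]
}}

```text
clock: 10.62
position: [0.59, 0.2126, 0.0786]
eef_rot: [[0.997, 0.077, 0.005], [0.077, -0.997, 0.0], [0.005, 0.0, -1.0]]
ft_force: [0.5, -0.3, -3.2]
finger_gap: 0.136
```

```bash
python3 - <<'E'
from h import *
delta(np.array([.588,.2145,.070]),down(.08))
cv2.imwrite('pics/s8.png',r.read_camera('scene')[200:370,320:520,::-1].repeat(3,0).repeat(3,1))
E
```

```text
clock 10.62 pos [0.59   0.2126 0.0786] q [ 1.660e-01  3.330e-01  1.704e+00 -1.000e-03  1.100e+00  8.900e-02] gap 0.136 F [ 0.5 -0.3 -3.2]
t [-0.0019 -0.0021  0.0086] |t| 0.009 a [ 0.0002 -0.005  -0.003 ] deg 0.3
```

View pics/s8.png

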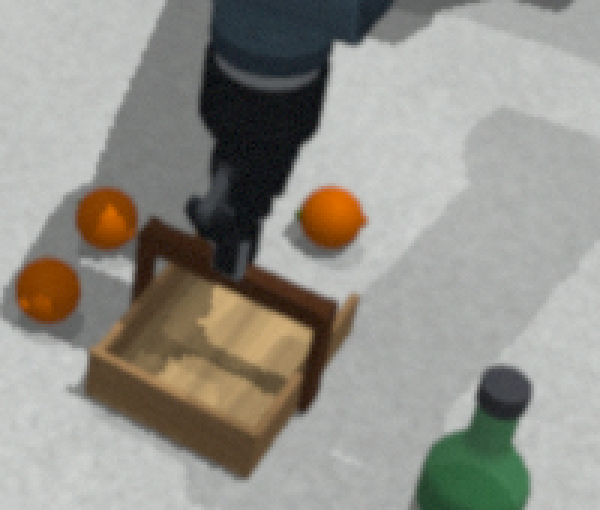

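Request:
{"name": "jog_arm", "arguments": {
  "motion": [
    {"jaw":0,"tx":-0.001,"ty":-0.001,"tz":0.003,"ax":0,"ay":-0.003,"az":0},
    {"jaw":0,"tx":-0.001,"ty":-0.001,"tz":0.005,"ax":0,"ay":-0.003,"az":0},
    {"jaw":0,"tx":-0.001,"ty":-0.001,"tz":0.006,"ax":0,"ay":-0.003,"az":0},
    {"jaw":0,"tx":-0.001,"ty":-0.001,"tz":0.006,"ax":0,"ay":-0.003,"az":0}
  ]
}}

```text
clock: 11.18
position: [0.5885, 0.2136, 0.0734]
eef_rot: [[0.997, 0.077, 0.0], [0.077, -0.997, -0.0], [0.0, 0.0, -1.0]]
ft_force: [-4.9, -1.0, 5.7]
finger_gap: 0.136
```

Request:
{"name": "jog_arm", "arguments": {
  "motion": [
    {"jaw":0,"tx":0,"ty":0,"tz":0.002,"ax":0,"ay":0,"az":0},
    {"jaw":0,"tx":0,"ty":0,"tz":0.002,"ax":0,"ay":0,"az":0}
  ]
}}

```text
clock: 11.42
position: [0.5886, 0.2136, 0.0733]
eef_rot: [[0.997, 0.077, -0.0], [0.077, -0.997, -0.001], [-0.0, 0.001, -1.0]]
ft_force: [-11.1, -2.8, 15.8]
finger_gap: 0.14
```

Request:
{"name": "jog_arm", "arguments": {
  "motion": [
    {"jaw":0.02,"tx":0,"ty":0,"tz":-0.002,"ax":0,"ay":0,"az":0},
    {"jaw":0.04,"tx":0,"ty":0,"tz":-0.002,"ax":0,"ay":0,"az":0},
    {"jaw":0.07,"tx":0,"ty":0,"tz":-0.002,"ax":0,"ay":0,"az":0},
    {"jaw":0.07,"tx":0,"ty":0,"tz":-0.002,"ax":0,"ay":0,"az":0},
    {"jaw":0.07,"tx":0,"ty":0,"tz":-0.002,"ax":0,"ay":0,"az":0}
  ]
}}

```text
clock: 12.05
position: [0.5887, 0.2134, 0.072]
eef_rot: [[0.997, 0.077, 0.001], [0.077, -0.997, -0.0], [0.001, 0.0, -1.0]]
ft_force: [0.3, 0.6, -0.1]
finger_gap: 0.818
```

Request:
{"name": "jog_arm", "arguments": {
  "motion": [
    {"jaw":0.075,"tx":0,"ty":0,"tz":-0.03,"ax":0,"ay":0,"az":0},
    {"jaw":0.08,"tx":0,"ty":0,"tz":-0.08,"ax":0,"ay":0,"az":0},
    {"jaw":0.085,"tx":0,"ty":0,"tz":-0.14,"ax":0,"ay":0,"az":0},
    {"jaw":0.085,"tx":0,"ty":0,"tz":-0.2,"ax":0,"ay":0,"az":0},
    {"jaw":0.085,"tx":0,"ty":0.03,"tz":-0.23,"ax":0,"ay":0,"az":0}
  ]
}}

```text
clock: 12.68
position: [0.5917, 0.1847, 0.3069]
eef_rot: [[0.997, 0.08, 0.008], [0.08, -0.997, 0.001], [0.008, -0.0, -1.0]]
ft_force: [0.3, -0.3, -0.3]
finger_gap: 0.998
```

```bash
python3 - <<'E'
from h import *
delta(np.array([.494,-.197,.30]),down(-.168))
cv2.imwrite('pics/s9.png',r.read_camera('scene')[:,:,::-1])
E
```

```text
clock 12.68 pos [0.5917 0.1847 0.3069] q [ 0.12   0.107  1.536 -0.     1.491  0.04 ] gap 0.998 F [ 0.3 -0.3 -0.3]
t [-0.1278  0.3727  0.0059] |t| 0.394 a [-0.0013 -0.0076  0.2477] deg 14.2
```

View pics/s9.png

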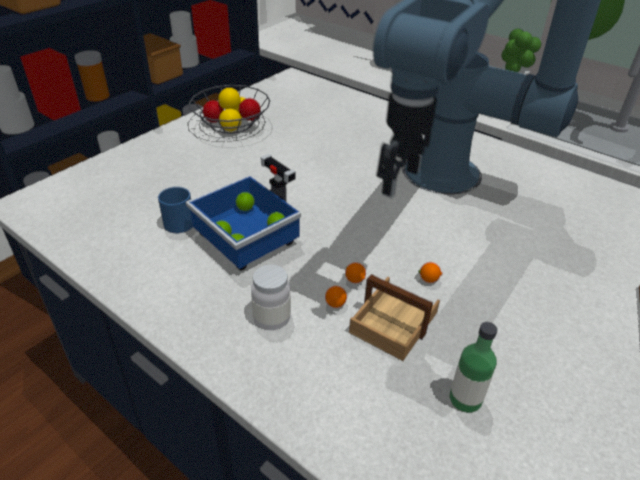

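Request:
{"name": "jog_arm", "arguments": {
  "motion": [
    {"jaw":0.085,"tx":-0.018,"ty":0.053,"tz":0,"ax":0,"ay":-0.007,"az":0.04},
    {"jaw":0.085,"tx":-0.036,"ty":0.106,"tz":0,"ax":0,"ay":-0.007,"az":0.08},
    {"jaw":0.085,"tx":-0.054,"ty":0.159,"tz":0,"ax":0,"ay":-0.007,"az":0.12},
    {"jaw":0.085,"tx":-0.072,"ty":0.212,"tz":0,"ax":0,"ay":-0.007,"az":0.16},
    {"jaw":0.085,"tx":-0.09,"ty":0.265,"tz":0,"ax":0,"ay":-0.007,"az":0.2}
  ]
}}

```text
clock: 13.35
position: [0.5205, -0.089, 0.3016]
eef_rot: [[0.992, -0.124, -0.006], [-0.124, -0.992, 0.0], [-0.006, 0.001, -1.0]]
ft_force: [1.0, 0.1, -0.5]
finger_gap: 0.994
```

Request:
{"name": "jog_arm", "arguments": {
  "motion": [
    {"jaw":0.085,"tx":-0.018,"ty":0.053,"tz":0,"ax":0,"ay":0,"az":0.03},
    {"jaw":0.085,"tx":-0.03,"ty":0.1,"tz":0,"ax":0,"ay":0,"az":0.048},
    {"jaw":0.085,"tx":-0.03,"ty":0.1,"tz":0,"ax":0,"ay":0,"az":0.048},
    {"jaw":0.085,"tx":-0.03,"ty":0.1,"tz":0,"ax":0,"ay":0,"az":0.048}
  ]
}}

```text
clock: 13.85
position: [0.4792, -0.1828, 0.3019]
eef_rot: [[0.985, -0.17, -0.006], [-0.17, -0.985, 0.001], [-0.006, 0.0, -1.0]]
ft_force: [-0.7, 0.4, -0.3]
finger_gap: 0.994
```

```bash
python3 - <<'E'
from h import *
delta(np.array([.494,-.197,.30]),down(-.168))
cv2.imwrite('pics/w10.png',r.read_camera('wrist')[:,:,::-1])
E
```

```text
clock 13.85 pos [ 0.4792 -0.1828  0.3019] q [-0.584 -0.143  1.792 -0.003  1.498 -0.413] gap 0.994 F [-0.7  0.4 -0.3]
t [0.017  0.0115 0.0018] |t| 0.021 a [ 0.0003  0.0061 -0.0033] deg 0.4
```

View pics/w10.png

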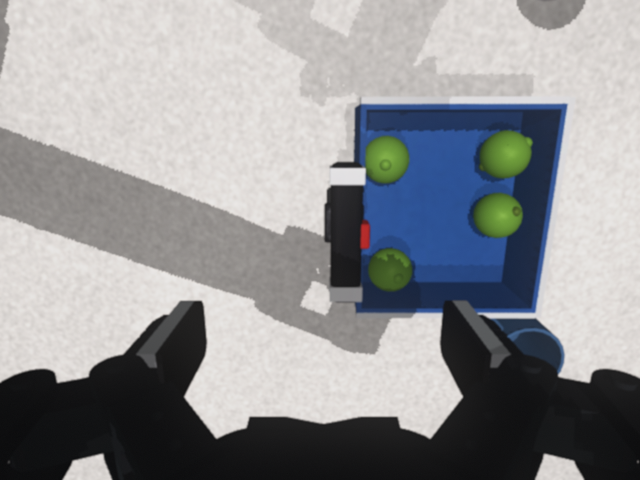

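```bash
python3 - <<'E'
from h import *
im=cv2.imread('pics/w10.png');cv2.imwrite('pics/w10c.png',cv2.resize(im[150:320,300:400],None,fx=4,fy=3.5,interpolation=cv2.INTER_CUBIC))
s=r.get_state();pose=(np.array(s['position']),np.array(s['eef_rot']))
print(s['position'])
for p,z in (((348,164),.179),((346,302),.179),((347,233),.179),((331,170),.179),((365,170),.179),((331,300),.179),((362,300),.179),((365,235),.17)):
    w=ray('wrist',p,z,pose);print(p,w,pose[1].T@(w-pose[0]))
E
```

```text
[ 0.47947229 -0.1823692   0.30205134]
(348, 164) [ 0.50404933 -0.1442353   0.179     ] [ 0.01848873 -0.04180141  0.12292545]
(346, 302) [ 0.4860057  -0.25050236  0.179     ] [0.01870768 0.06598639 0.12297262]
(347, 233) [ 0.49546576 -0.19478782  0.179     ] [0.01859289 0.00947455 0.12294789]
(331, 170) [ 0.49131955 -0.14638349  0.179     ] [ 0.00630705 -0.03752786  0.12299936]
(365, 170) [ 0.51546705 -0.15052561  0.179     ] [ 0.03080681 -0.03753616  0.12285458]
(331, 300) [ 0.47458719 -0.2468251   0.179     ] [0.00683148 0.06429656 0.12304204]
(362, 300) [ 0.49872716 -0.2509131   0.179     ] [0.03131464 0.06423619 0.12289733]
(365, 235) [ 0.50909493 -0.20118601  0.17      ] [0.03316187 0.01346745 0.13186375]
```

View pics/w10c.png

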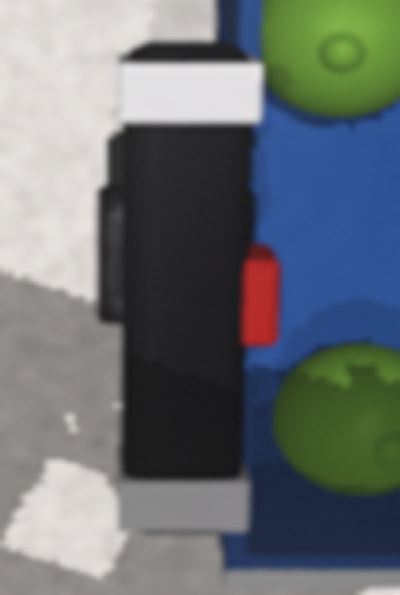

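Request:
{"name": "jog_arm", "arguments": {
  "motion": [
    {"jaw":0.085,"tx":0.019,"ty":0.012,"tz":0.03,"ax":0,"ay":0.005,"az":0},
    {"jaw":0.085,"tx":0.019,"ty":0.012,"tz":0.07,"ax":0,"ay":0.005,"az":0},
    {"jaw":0.085,"tx":0.019,"ty":0.012,"tz":0.11,"ax":0,"ay":0.005,"az":0},
    {"jaw":0.075,"tx":0.019,"ty":0.012,"tz":0.14,"ax":0,"ay":0.005,"az":0},
    {"jaw":0.06,"tx":0.019,"ty":0.012,"tz":0.152,"ax":0,"ay":0.005,"az":0}
  ],
  "grip_force": 50
}}

```text
clock: 14.52
position: [0.4945, -0.1963, 0.1481]
eef_rot: [[0.986, -0.168, -0.004], [-0.168, -0.986, 0.001], [-0.004, -0.001, -1.0]]
ft_force: [-0.1, 0.1, -0.1]
finger_gap: 0.706
```

Request:
{"name": "jog_arm", "arguments": {
  "motion": [
    {"jaw":0.05,"tx":0,"ty":0,"tz":0,"ax":0,"ay":0,"az":0},
    {"jaw":0.05,"tx":0,"ty":0,"tz":0,"ax":0,"ay":0,"az":0}
  ]
}}

```text
clock: 14.78
position: [0.4962, -0.1985, 0.152]
eef_rot: [[0.985, -0.17, 0.002], [-0.17, -0.985, -0.002], [0.002, 0.002, -1.0]]
ft_force: [-0.1, -0.3, 0.1]
finger_gap: 0.587
```

```bash
python3 - <<'E'
from h import *
delta(np.array([.4958,-.1976,.149]),down(-.169))
cv2.imwrite('pics/w11.png',r.read_camera('wrist')[:,:,::-1])
cv2.imwrite('pics/s11.png',r.read_camera('scene')[100:280,150:350,::-1].repeat(3,0).repeat(3,1))
E
```

```text
clock 14.78 pos [ 0.4962 -0.1985  0.152 ] q [-5.920e-01  3.300e-02  1.902e+00 -1.000e-03  1.204e+00 -4.210e-01] gap 0.587 F [-0.1 -0.3  0.1]
t [-0.0006 -0.0008  0.003 ] |t| 0.003 a [ 0.0021 -0.0021 -0.0016] deg 0.2
```

View pics/w11.png

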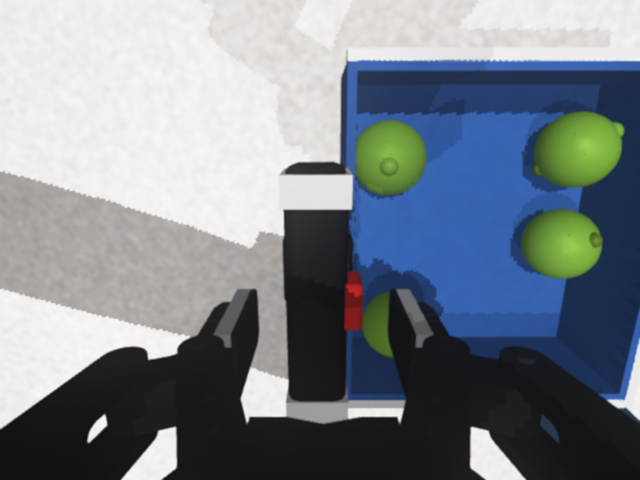

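View pics/s11.png

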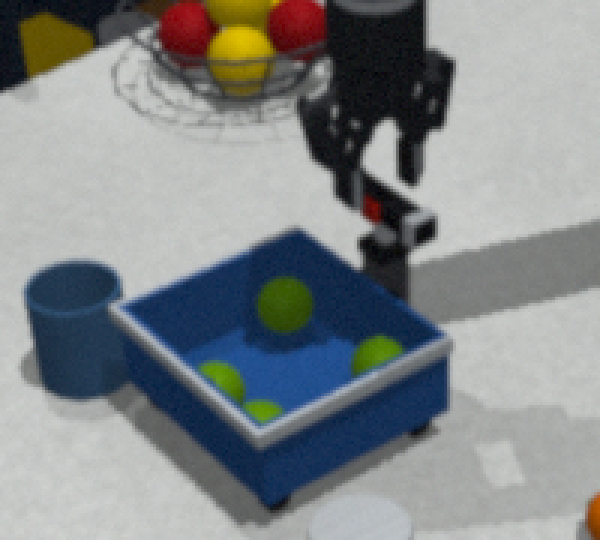

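```bash
python3 - <<'E'
from h import *
s=r.get_state();pose=(np.array(s['position']),np.array(s['eef_rot']))
print(s['position'])
for p,z in (((353,302),.17),((316,177),.179),((317,414),.179),((286,205),.179),((350,205),.179)):
    w=ray('wrist',p,z,pose);print(p,w,pose[1].T@(w-pose[0]))
E
```

```text
[ 0.49601759 -0.19865301  0.151901  ]
(353, 302) [ 0.50838755 -0.2015295   0.17      ] [ 0.01271613  0.00076977 -0.01807129]
(316, 177) [ 0.50277265 -0.14820168  0.179     ] [-0.00186734 -0.05080688 -0.02721207]
(317, 414) [ 0.48601897 -0.24479961  0.179     ] [-0.00194961  0.04723288 -0.02700168]
(286, 205) [ 0.49054737 -0.15613183  0.179     ] [-0.01256593 -0.0409132  -0.02721282]
(350, 205) [ 0.51293417 -0.16001047  0.179     ] [ 0.01015433 -0.04089824 -0.02716608]
```

Request:
{"name": "jog_arm", "arguments": {
  "motion": [
    {"jaw":0.035,"tx":-0.001,"ty":0.001,"tz":0.002,"ax":0,"ay":0,"az":0},
    {"jaw":0.0,"tx":-0.001,"ty":0.001,"tz":0.002,"ax":0,"ay":0,"az":0},
    {"jaw":0.0,"tx":-0.001,"ty":0.001,"tz":0.002,"ax":0,"ay":0,"az":0},
    {"jaw":0.0,"tx":-0.001,"ty":0.001,"tz":0.002,"ax":0,"ay":0,"az":0},
    {"jaw":0.0,"tx":-0.001,"ty":0.001,"tz":0.002,"ax":0,"ay":0,"az":0}
  ]
}}

```text
clock: 15.5
position: [0.4933, -0.1993, 0.1493]
eef_rot: [[0.985, -0.17, -0.002], [-0.17, -0.985, -0.001], [-0.002, 0.002, -1.0]]
ft_force: [-5.4, 0.7, 6.0]
finger_gap: 0.255
```

Request:
{"name": "jog_arm", "arguments": {
  "motion": [
    {"jaw":0.0,"tx":0,"ty":0,"tz":0,"ax":0,"ay":0,"az":0},
    {"jaw":0.0,"tx":0,"ty":0,"tz":0,"ax":0,"ay":0,"az":0}
  ]
}}

```text
clock: 15.75
position: [0.4933, -0.1992, 0.1493]
eef_rot: [[0.985, -0.17, -0.003], [-0.17, -0.985, -0.001], [-0.002, 0.001, -1.0]]
ft_force: [-4.2, 1.3, 6.9]
finger_gap: 0.264
```

Request:
{"name": "jog_arm", "arguments": {
  "motion": [
    {"jaw":0.0,"tx":0,"ty":0,"tz":-0.008,"ax":0,"ay":0,"az":0},
    {"jaw":0.0,"tx":0,"ty":0,"tz":-0.02,"ax":0,"ay":0,"az":0},
    {"jaw":0.0,"tx":0,"ty":0,"tz":-0.03,"ax":0,"ay":0,"az":0},
    {"jaw":0.0,"tx":0,"ty":0,"tz":-0.04,"ax":0,"ay":0,"az":0},
    {"jaw":0.0,"tx":0,"ty":0,"tz":-0.04,"ax":0,"ay":0,"az":0}
  ]
}}

```text
clock: 16.38
position: [0.4934, -0.1992, 0.1894]
eef_rot: [[0.985, -0.17, -0.002], [-0.17, -0.985, -0.002], [-0.002, 0.002, -1.0]]
ft_force: [-4.3, -3.3, -3.2]
finger_gap: 0.26
```

```bash
python3 - <<'E'
from h import *
delta(np.array([.4935,-.1990,.248]),down(-.169))
cv2.imwrite('pics/s12.png',r.read_camera('scene')[100:280,150:350,::-1].repeat(3,0).repeat(3,1))
E
```

```text
clock 16.38 pos [ 0.4934 -0.1992  0.1894] q [-0.596 -0.012  1.875 -0.003  1.28  -0.424] gap 0.26 F [-4.3 -3.3 -3.2]
t [-0.     -0.0001 -0.0586] |t| 0.059 a [ 0.0019  0.002  -0.002 ] deg 0.2
```

View pics/s12.png

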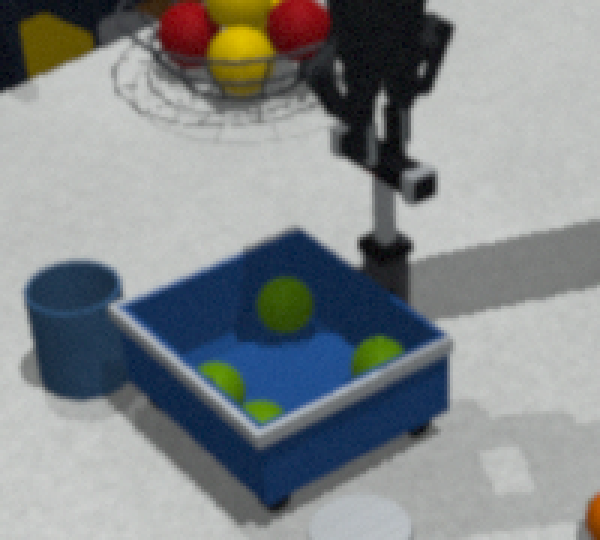

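The handle rises freely with 40 mm of rod showing, so the button is in. I'll keep pulling.

Request:
{"name": "jog_arm", "arguments": {
  "motion": [
    {"jaw":0.0,"tx":0,"ty":0,"tz":-0.01,"ax":0,"ay":0,"az":0},
    {"jaw":0.0,"tx":0,"ty":0,"tz":-0.022,"ax":0,"ay":0,"az":0},
    {"jaw":0.0,"tx":0,"ty":0,"tz":-0.034,"ax":0,"ay":0,"az":0},
    {"jaw":0.0,"tx":0,"ty":0,"tz":-0.046,"ax":0,"ay":0,"az":0},
    {"jaw":0.0,"tx":0,"ty":0,"tz":-0.052,"ax":0,"ay":0,"az":0}
  ]
}}

```text
clock: 17.05
position: [0.4933, -0.1992, 0.2411]
eef_rot: [[0.985, -0.17, -0.002], [-0.17, -0.985, -0.002], [-0.002, 0.002, -1.0]]
ft_force: [-2.4, -4.3, -3.7]
finger_gap: 0.261
```

Request:
{"name": "jog_arm", "arguments": {
  "motion": [
    {"jaw":0.0,"tx":0,"ty":0,"tz":-0.003,"ax":0,"ay":0,"az":0},
    {"jaw":0.0,"tx":0,"ty":0,"tz":-0.006,"ax":0,"ay":0,"az":0},
    {"jaw":0.0,"tx":0,"ty":0,"tz":-0.006,"ax":0,"ay":0,"az":0}
  ]
}}

```text
clock: 17.42
position: [0.4933, -0.1992, 0.2469]
eef_rot: [[0.985, -0.17, -0.002], [-0.17, -0.985, -0.002], [-0.002, 0.002, -1.0]]
ft_force: [-4.3, -4.6, -2.1]
finger_gap: 0.26
```

Request:
{"name": "jog_arm", "arguments": {
  "motion": [
    {"jaw":0.0,"tx":0,"ty":0,"tz":-0.002,"ax":0,"ay":0,"az":0},
    {"jaw":0.0,"tx":0,"ty":0,"tz":-0.003,"ax":0,"ay":0,"az":0},
    {"jaw":0.0,"tx":0,"ty":0,"tz":-0.003,"ax":0,"ay":0,"az":0},
    {"jaw":0.0,"tx":0,"ty":0,"tz":-0.003,"ax":0,"ay":0,"az":0}
  ]
}}

```text
clock: 17.92
position: [0.4933, -0.1992, 0.2494]
eef_rot: [[0.985, -0.17, -0.002], [-0.17, -0.985, -0.001], [-0.002, 0.002, -1.0]]
ft_force: [-3.2, -3.6, -2.9]
finger_gap: 0.262
```

```bash
python3 - <<'E'
from h import *
delta(np.array([.4935,-.1990,.248]),down(-.169))
cv2.imwrite('pics/s13.png',r.read_camera('scene')[:,:,::-1])
cv2.imwrite('pics/w13.png',r.read_camera('wrist')[:,:,::-1])
E
```

```text
clock 17.93 pos [ 0.4933 -0.1992  0.2494] q [-0.596 -0.066  1.815 -0.003  1.393 -0.424] gap 0.262 F [-3.2 -3.6 -2.9]
t [ 0.0001 -0.0003  0.0014] |t| 0.001 a [ 0.0019  0.0022 -0.0022] deg 0.2
```

View pics/s13.png

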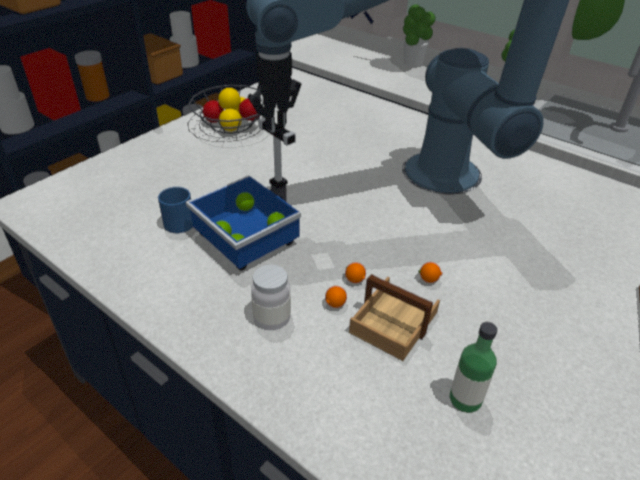

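View pics/w13.png

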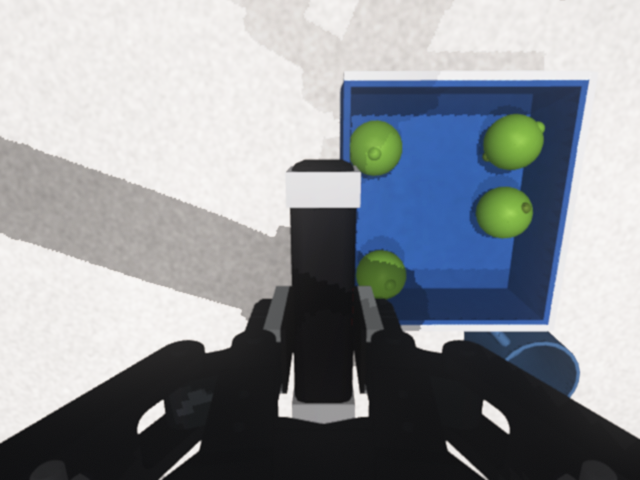

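Request:
{"name": "jog_arm", "arguments": {
  "motion": [
    {"jaw":0.0,"tx":0,"ty":0,"tz":-0.001,"ax":0,"ay":0,"az":0},
    {"jaw":0.0,"tx":0,"ty":0,"tz":-0.002,"ax":0,"ay":0,"az":0},
    {"jaw":0.0,"tx":0,"ty":0,"tz":-0.002,"ax":0,"ay":0,"az":0},
    {"jaw":0.0,"tx":0,"ty":0,"tz":-0.002,"ax":0,"ay":0,"az":0}
  ]
}}

```text
clock: 18.52
position: [0.4933, -0.1992, 0.2495]
eef_rot: [[0.985, -0.171, -0.003], [-0.171, -0.985, -0.001], [-0.003, 0.001, -1.0]]
ft_force: [1.1, -7.3, -10.9]
finger_gap: 0.259
```

Request:
{"name": "jog_arm", "arguments": {
  "motion": [
    {"jaw":0.0,"tx":0,"ty":0,"tz":0.001,"ax":0,"ay":0,"az":0},
    {"jaw":0.0,"tx":0,"ty":0,"tz":0.001,"ax":0,"ay":0,"az":0},
    {"jaw":0.0,"tx":0,"ty":0,"tz":0.001,"ax":0,"ay":0,"az":0},
    {"jaw":0.0,"tx":0,"ty":0,"tz":0.001,"ax":0,"ay":0,"az":0},
    {"jaw":0.0,"tx":0,"ty":0,"tz":0.001,"ax":0,"ay":0,"az":0}
  ]
}}

```text
clock: 19.15
position: [0.4933, -0.1992, 0.2494]
eef_rot: [[0.985, -0.17, -0.003], [-0.17, -0.985, -0.001], [-0.002, 0.002, -1.0]]
ft_force: [-2.2, -5.7, -7.7]
finger_gap: 0.262
```

Request:
{"name": "jog_arm", "arguments": {
  "motion": [
    {"jaw":0.0,"tx":0,"ty":0,"tz":0,"ax":0,"ay":0,"az":0},
    {"jaw":0.0,"tx":0,"ty":0,"tz":0,"ax":0,"ay":0,"az":0},
    {"jaw":0.0,"tx":0,"ty":0,"tz":0,"ax":0,"ay":0,"az":0},
    {"jaw":0.0,"tx":0,"ty":0,"tz":0,"ax":0,"ay":0,"az":0}
  ]
}}

```text
clock: 19.65
position: [0.4933, -0.1992, 0.2494]
eef_rot: [[0.985, -0.17, -0.003], [-0.17, -0.985, -0.001], [-0.002, 0.002, -1.0]]
ft_force: [-1.6, -6.2, -8.1]
finger_gap: 0.261
```

The hold is steady against the end stop, so I'm handing in.

```bash
python3 - <<'E'
from cell import r
print(r.sign_off())
E
```

```text
the job is handed in; nothing more can be done
None
```

I tipped the four limes into the caddy and set the empty trug back on the counter near where it started. Then I squeezed the red button, pulled the T-handle up to its second stop and handed in at 19.7 s while still holding it. The interface gave no verdict.

- **Limes and surroundings:** the last pictures show all four limes on the caddy floor and the trug standing flat and untouched. The oil bottle, jar, mug and oranges look unmoved by eye; I did not measure them again.
- **Handle:** the hand rose 100 mm, from 0.149 m to 0.249 m. A further 2 mm of commanded pull then moved it only 0.1 mm and raised the downward force to about 11 N, so I take that as the end stop. I backed the pull off by 1 mm, and it held still at about 8 N down.
- **Button:** its travel can't be read directly. I inferred it is in from the steady finger opening of about 22 mm, from the handle passing its first stop freely, and from the red face being hidden behind the pad in the wrist picture.

No check failed or disagreed.

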